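# Set the bottle nest to its gauge mark with the thumbwheel

### The arm

A 6-joint arm with a two-finger parallel gripper is mounted at the origin on a cart in front of the work surface, level with it; the furniture and walls round the work are solid. World frame = base frame: x ahead of the robot, y to its left, z up, the work surface at z = 0. Lengths are in mm, angles in rad, forces in N, time in s.
With the tool pointing down it reaches from about 350 to 975 mm from the base axis. Payload 17.4 kg.
Tool frame: the origin (TCP) lies between the finger pads; the fingertips stand 14 mm ahead of it and the grasp point (between the pads) lies 5 mm behind it; z points along the fingers, y is the direction in which the jaws open and shut (so a half turn about z gives the same grasp; the last joint's range is limited). The gripper opens to 85 mm and grips with 20 to 120 N. Pads are 22 mm wide; open, the fingers measure 114 mm over their backs; the gripper's body (76 mm by 85 mm) begins 54 mm behind the grasp point. The pads swing forward as they close: fully open they stand 13 mm farther back than shut.
Start: joints at [-1.318, 0.116, 1.442, -0, 1.584, -0.038], TCP at [193.526, -646.669, 245.303] pointing down, gripper open.
Joint ranges: [-2.83, 2.83], [-0.83, 2.19], [0.07, 2.5], [-1.14, 4.28], [0.01, 3], [-2.97, 2.97]. Speed limits (rad/s): [1.89, 1.89, 2.22, 3.14, 3.14, 3.14].

### API

Orientations are given as a unit quaternion [x, y, z, w].
In Python, from cell import monitor, snapshot, camera_params, manip, look_for gives the robot as it stands.
- The arm moves only by the tool carry_out, never from a script. Its argument "moves" is a list that holds one entry, the list of rows, each a list of 6 numbers: the shift along the tool's x, y, z in mm, then the turn, a rotation vector about the tool's x, y, z in degrees. A call has exactly 5 rows; each row is the pose to reach, as a shift and turn from the pose commanded when the call began, along the tool's axes at that moment; what a row does not reach only later rows make up. A row lasts 1/8 s, in which the tool goes at most 62.5 mm and 10.7 degrees, less where a joint would pass 70% of its speed; a pose out of reach is approached as far as the arm can. A call with a gripper value outside its range is refused whole. "gripper" is the finger opening in mm, from 0 to 85.4, set as the call begins (left out, the last holds). The fingers move at their own pace and stop on an object; "squeeze" is the grip in N (left out, the last holds). Time passes only in rows, so rows that repeat a pose let the fingers close, or fill a call up. It gives the time, the measured TCP pose, the force and the opening at its end, in the units of the state.
- monitor.sense(): the state, without advancing time (a new reading comes with each control period).
- snapshot(name): name is "scene" or "top" or "wrist"; returns the picture (420x560x3 uint8, red, green, blue); there is no depth.
- camera_params(name): a dict with "fovy" (degrees; the focal length in pixels is half the picture's height over the tangent of half this angle, whatever the lens; pixels are square), "cx", "cy" (the principal point, pixels), "position" and "rotation" of the camera in the world. Camera axes: x right, y down, z forward; pixel columns grow to the right and rows downward; lengths in mm; the calibration is good to about 2 mm. A picture is of the moment at which its call begins: read the wrist's pose just before it. camera_params takes no time and is no camera call; for the wrist camera it gives the pose at the moment of the call.
- manip.sign_off(): hands the job in, once; it reports no verdict.
Trained networks look in the newest picture that a camera, given by its name, has taken for a name from the list of things; names that differ only in an ending like _2 or _b are one class to them, and where a whole thing is asked for, a point or a joint stands for the part that bears it (a point fixed in the world has none). Each returns a list of dicts, best first, with "p" (0 to 1); they miss things now and then, are a little off and sometimes report something else, mostly with a low value. They report only what shows in the picture. A call takes as long as a camera call.
- look_for(target, camera): "centre" ([x, y, z] in mm, in world coordinates, good to about 4 mm: the middle of the surface that is visible of it).
The state is a dict: "t": time; "qpos": joint angles; "qd": joint speeds; "joint_torque": joint torques, N m; "tcp_pos": TCP position; "tcp_rot": TCP orientation; "ft_force": force on the tool from outside, world axes, zero at the start; "wrist_torque": the same for the moment, N m; "opening": opening from 0.0 (shut) to 1.0 (fully open).
Only numpy, scipy, OpenCV 4.12 (cv2) and the standard library are available. Lean on these libraries where they do the work, as an engineer would, in place of code of your own. Each camera call takes 0.05 s, during which the arm holds its last target. There are 200 camera calls.

### The job

Set the width of the bottle nest: shut the gripper and roll the knurled wheel under the fingertip, stroke by stroke, until the gap between the jaws has closed so far that the sliding jaw's pointer lines up with the raised line on the gauge rider (if you roll too far, roll back). Then push the round lock plunger fully down with the fingertip and back off. Only the wheel and the plunger are touched: do not push the jaw itself, do not pinch the wheel, and leave the collars, bottles and tools as they stand.

Things in the scene. Friction and masses are not known exactly. Their poses are not given: they have to be found in the camera images.
- nest: bottle nest, aluminium fixture fixed on the belt; base 120 (x) x 260 (y) x 12 mm, origin under its centre, z up, yaw within 17 deg of the world. Along y, mm: sprung carriage with the wheel at -75 between cheeks (tops 66 high, outsides x -13, +33; gear case behind, top 64), sliding jaw (starts at -17), gap, fixed jaw (12 thick at +80, top 66), lock housing (+86 to +126, top 47). Scale bar along the front edge (x -50)
- thumbwheel (a joint): turn of the knurled steel wheel, rad, 0 (start) to 5.6. Wheel 72 mm diameter, tread 24 mm wide (28 over the faces), level axle along the nest's x, 56 mm above the table. Rolling its top towards the nest's +y is positive and drives the sliding jaw to +y, closing the gap 8 mm per rad (36 mm of rim travel); rolling back opens it. Light drag (0.8 N at the rim); it stays where left
- wheel_top (a point): topmost point of the wheel's tread, mid-width, 92 mm above the table, at x +10, y -75 mm in the nest; axes as the nest's; does not turn with the wheel. The carriage that bears wheel and sliding jaw is sprung: pressed on the wheel it sinks up to 5 mm (about 2 N to start, 8 N fully down) and comes back up
- wheel_face_near: smooth side face of the wheel towards the robot, disc 66 mm diameter, 3 mm below the tread; turns with the wheel; origin on the axle, 12 mm from mid-wheel
- wheel_face_far: the other side face of the wheel, alike; fingers on both faces at once count as pinching
- sliding_jaw: upright aluminium plate 80 (x) x 12 (y) x 46 mm, top 65 mm above the table, slides along the nest's y, up to 45 mm towards the fixed jaw; origin under the plate's mid-thickness. The gap to the fixed jaw starts at 85 mm. It is to be driven by the wheel only, not pushed
- pointer (a point): front end of the dark pointer blade (3 mm thick) on the front of the sliding jaw, on its top edge, 38 mm above the table
- gauge_mark (a point): rear end, on the top edge (37 mm above the table), of the raised dark line, 3 mm thick, on the gauge rider, a steel block 16x18x6 mm clipped on the scale bar beside the pointer; axes as the nest's. Starts 14 to 30 mm in +y of the pointer; right when pointer and line have the same y in the nest's frame
- lock (a joint): travel of the lock plunger downward, m: 0 up (start), 0.010 fully down. Takes about 3 N all the way and stays where it is pushed
- lock_top (a point): top of the plunger's domed dark head (26 mm diameter), 65 mm above the table when up, at x +12, y +108 mm in the nest; room all round for shut fingers
- collar_in_nest: loose pump collar, 28 mm across, 34 mm tall, standing on the base in the gap between the jaws; origin at its underside. Leave it standing
- collar_beside: loose pump collar like the other, on the table to the right of the nest; leave alone
- bottle_right: loose empty green bottle 46x68x198 mm, upright on the belt to the right; leave alone
- bottle_left: loose empty green bottle 46x68x198 mm, upright on the belt to the left; leave alone
- marker_pen: loose pen 17x135x16 mm lying at the front left; leave alone
- screwdriver: loose screwdriver 27x165x26 mm lying at the left; leave alone

How it is judged:
By the outcome, as a careful person would: the job done as asked, in the order asked, and still so for the second after the job is handed in, with the robot touching nothing.
It also fails if it takes over 54 s, if anything falls off the work surface, if the arm or the gripper's body presses on something with over 40 N, if the wrist force passes 120 N, or if a joint passes its speed limit or range.

## Working session

There is one attempt and no reset: what is moved stays moved. The work goes in short steps, Python scripts to look and compute and a tool call to move; the robot and the scene stay as the last step left them, time stands still between calls to the robot, and variables do not carry over. Pictures are saved under pics/ and viewed, about 8 in all and at most 12, crops included, and the job is handed in when it is done.

Besides the shell and the picture viewer there is one more tool, called as a command line: name --argument value ..., lists and objects as JSON in quotes. carry_out: Moves the arm, as the interface text tells. Its arguments: {"type":"object","properties":{"moves":{"type":"array","items":{"type":"array","items":{"type":"array","items":{"type":"number"}}}},"gripper":{"type":"number"},"squeeze":{"type":"number"}},"required":["moves"]}

```bash
ls; mkdir -p pics; python3 - <<'E'
from cell import *
import cv2,numpy as np
s=monitor.sense();print(s['t'],s['tcp_pos'],s['tcp_rot'],s['ft_force'])
for c in('scene','top'):
    im=snapshot(c);cv2.imwrite(f'pics/{c}0.png',im[:,:,::-1]);p=camera_params(c);print(c,p)
    for n in('nest','wheel_top','pointer','gauge_mark','lock_top','sliding_jaw','thumbwheel'):
        try:print(n,[(np.round(d['centre'],1).tolist(),round(d['p'],2)) for d in look_for(n,c)[:2]])
        except Exception as e:print(n,e)
E
```

```text
pics
0.0 [ 193.46545117 -646.4866255   244.56386279] [ 9.89448550e-01  1.44883484e-01 -8.46542976e-05 -5.79374627e-04] [ 0.2820461  -1.03091183  0.09289351]
scene {'fovy': 57.08741019629427, 'cx': 282.44718391048445, 'cy': 207.92869205242832, 'position': array([-320.44604989,  630.92281374,  872.79310902]), 'rotation': array([-0.40496291,  0.80807316, -0.38686477,  0.18264296])}
nest []
wheel_top []
pointer [([484.7, 33.0, 48.8], 0.76)]
gauge_mark [([479.0, -17.8, 75.1], 0.44)]
lock_top []
sliding_jaw [([481.1, 31.1, 46.5], 0.71)]
thumbwheel [([480.6, -16.3, 78.4], 0.49), ([459.0, 43.7, 29.5], 0.37)]
top {'fovy': 49.08168974277176, 'cx': 278.83197414058617, 'cy': 216.86647837929598, 'position': array([ 331.15473523,   40.65191253, 1523.82941799]), 'rotation': array([ 0.70792895, -0.70544062,  0.03021415, -0.01665065])}
nest [([474.3, 41.4, 16.0], 0.85)]
wheel_top [([494.6, -17.8, 65.4], 0.85), ([478.7, -33.5, 78.8], 0.39)]
pointer [([494.1, -19.0, 67.4], 0.28)]
gauge_mark []
lock_top [([482.0, 150.5, 67.2], 0.47)]
sliding_jaw []
thumbwheel [([476.3, 40.5, 14.7], 0.64), ([489.6, -30.5, 83.7], 0.54)]
```

```bash
python3 - <<'E'
import cv2
a=cv2.imread('pics/scene0.png');b=cv2.imread('pics/top0.png')
b=cv2.resize(b[120:260,200:400],None,fx=4,fy=4,interpolation=3)
cv2.imwrite('pics/b.png',b)
E
```

```text
(no output)
```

View pics/scene0.png

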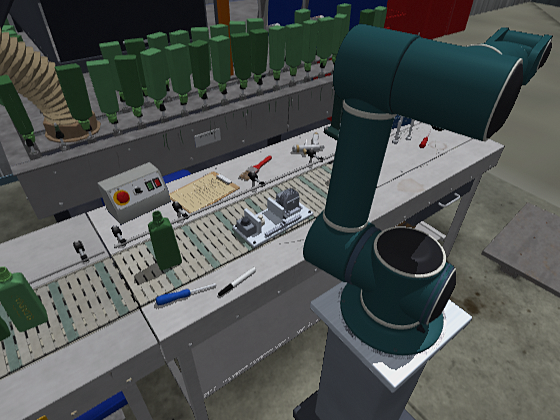

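View pics/b.png

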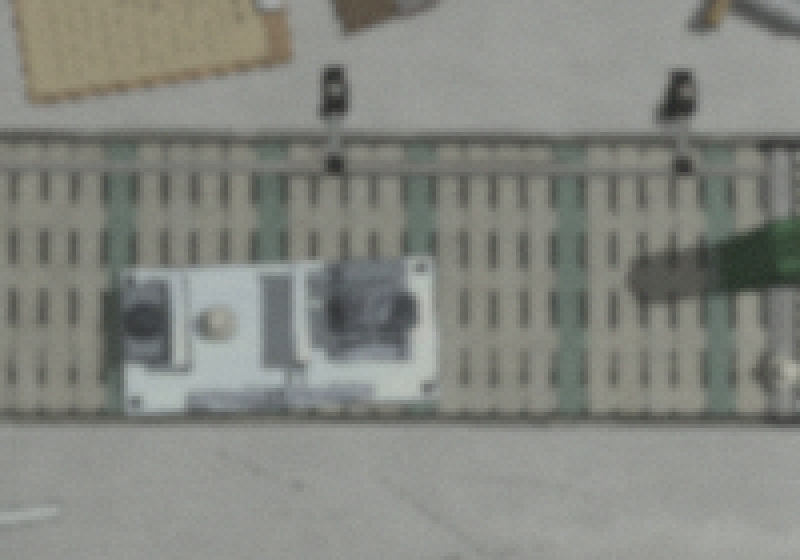

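The top view shows the nest with its base corners at crop pixels of about (122,270), (432,258), (437,402) and (125,412). The wheel is on the right (-y) and the dark plunger at about (147,320). Next I compute the nest pose from these corners.

```bash
cat > h.py <<'E'
from cell import *
import cv2,numpy as np
from scipy.spatial.transform import Rotation as R
def ray(p,uv):
    f=210/np.tan(np.radians(p['fovy']/2))
    return R.from_quat(p['rotation']).apply([(uv[0]-p['cx'])/f,(uv[1]-p['cy'])/f,1])
def onz(p,uv,z):
    d=ray(p,uv);return np.array(p['position'])+d*(z-p['position'][2])/d[2]
def proj(p,X):
    f=210/np.tan(np.radians(p['fovy']/2))
    c=R.from_quat(p['rotation']).inv().apply(np.array(X)-p['position'])
    return np.array([p['cx']+f*c[0]/c[2],p['cy']+f*c[1]/c[2]])
def fit(P,Q): # nest pts P (xy) -> world Q: yaw, t
    P=np.array(P,float);Q=np.array(Q,float);a=P-P.mean(0);b=Q-Q.mean(0)
    th=np.arctan2((a[:,0]*b[:,1]-a[:,1]*b[:,0]).sum(),(a*b).sum())
    M=np.array([[np.cos(th),-np.sin(th)],[np.sin(th),np.cos(th)]]);t=Q.mean(0)-M@P.mean(0)
    return th,M,t,Q-(P@M.T+t)
E
python3 - <<'E'
from h import *
p=camera_params('top')
px=[(122,270),(432,258),(437,402),(125,412)]
Q=[onz(p,(200+(u+.5)/4-.5,120+(v+.5)/4-.5),12)[:2] for u,v in px]
P=[(60,130),(60,-130),(-60,-130),(-60,130)]
th,M,t,r=fit(P,Q);print(np.degrees(th),t,r.round(1).tolist())
for n,x in dict(wheel=(10,-75),lock=(12,108)).items():print(n,M@x+t)
w=camera_params('wrist');s=monitor.sense()
T=R.from_quat(s['tcp_rot']);print('cam in tool',T.inv().apply(np.array(w['position'])-s['tcp_pos']),(T.inv()*R.from_quat(w['rotation'])).as_matrix().round(3).tolist(),w['fovy'])
print(T.as_matrix().round(3).tolist(), s['t'])
E
```

```text
2.223762769965953 [475.82118764  42.88741509] [[-1.4, -2.2], [-0.1, 1.3], [0.3, 2.0], [1.1, -1.1]]
wheel [488.72382464 -31.66808074]
lock [483.62150878 151.27170819]
cam in tool [  76.91216776   -0.59666854 -128.5382755 ] [[-0.0, -0.954, -0.301], [1.0, -0.001, 0.001], [-0.001, -0.301, 0.954]] 62.92889665895323
[[0.958, 0.287, -0.0], [0.287, -0.958, 0.0], [-0.0, -0.0, -1.0]] 0.8
```

carry_out --moves '[[[468,-580,10,0,0,-165],[468,-580,10,0,0,-165],[468,-580,10,0,0,-165],[468,-580,10,0,0,-165],[468,-580,10,0,0,-165]]]' --gripper 0 --squeeze 20

```text
t: 1.42
tcp_pos: [312.1, -355.6, 241.2]
tcp_rot: [0.816, 0.579, 0.0, 0.0]
ft_force: [1.2, -0.5, 0.1]
opening: -0.001
```

```bash
cat > go.py <<'E'
from h import *
import sys
x,y,z,yaw=map(float,sys.argv[1:5])
s=monitor.sense();T=R.from_quat(s['tcp_rot'])
G=R.from_matrix(np.array([[np.cos(np.radians(yaw)),np.sin(np.radians(yaw)),0],[np.sin(np.radians(yaw)),-np.cos(np.radians(yaw)),0],[0,0,-1]]))
print(s['t'],s['tcp_pos'].round(1),'F',s['ft_force'].round(1),'op',s['opening'])
print('shift',T.inv().apply(np.array([x,y,z])-s['tcp_pos']).round(1),'rot',(T.inv()*G).as_rotvec(degrees=True).round(1))
E
python3 go.py 475 43 225 182.2
```

```text
1.425 [ 312.1 -355.6  241.2] F [ 1.2 -0.5  0.1] op -0.0008299021455431084
shift [430.1  22.   16.1] rot [   0.     0.  -111.5]
```

carry_out --moves '[[[430,22,10,0,0,-111],[430,22,10,0,0,-111],[430,22,10,0,0,-111],[430,22,10,0,0,-111],[430,22,10,0,0,-111]]]'

```text
t: 2.05
tcp_pos: [431.9, -66.9, 234.2]
tcp_rot: [0.466, 0.885, 0.0, 0.001]
ft_force: [1.6, -1.4, 0.2]
opening: -0.001
```

```bash
python3 go.py 475 43 225 182.2
```

```text
2.05 [431.9 -66.9 234.2] F [ 1.6 -1.4  0.2] op -0.0014885152476673603
shift [66.3 97.7  9.3] rot [  0.    0.1 -57.8]
```

carry_out --moves '[[[66,98,9,0,0,-58],[66,98,9,0,0,-58],[66,98,9,0,0,-58],[66,98,9,0,0,-58],[66,98,9,0,0,-58]]]'

```text
t: 2.68
tcp_pos: [475.8, 40.9, 224.9]
tcp_rot: [0.016, 1.0, -0.0, 0.0]
ft_force: [-0.5, 0.4, -0.6]
opening: 0.001
```

```bash
python3 go.py 475 43 225 182.2; python3 - <<'E'
from h import *
p=camera_params('wrist');im=snapshot('wrist');cv2.imwrite('pics/w1.png',im[:,:,::-1])
import pickle;pickle.dump(p,open('w1.pkl','wb'))
for n in('wheel_top','pointer','gauge_mark','lock_top'):
    print(n,[(np.round(d['centre'],1).tolist(),round(d['p'],2),proj(p,d['centre']).round()) for d in look_for(n,'wrist')[:2]])
cv2.imwrite('pics/w1v.png',cv2.resize(im[:,:,::-1],(800,600),interpolation=3))
E
```

```text
2.675 [475.8  40.9 224.9] F [-0.5  0.4 -0.6] op 0.0011221900087379194
shift [ 0.8  2.1 -0.1] rot [-0.  0. -4.]
wheel_top []
pointer [([489.3, 25.6, 65.7], 0.98, array([263., 205.])), ([483.1, 151.9, 65.4], 0.28, array([408., 193.]))]
gauge_mark [([426.3, 40.7, 30.8], 0.85, array([278., 127.])), ([466.2, 42.0, 16.5], 0.22, array([281., 167.]))]
lock_top [([481.5, 151.7, 61.7], 0.74, array([406., 190.]))]
```

View pics/w1v.png

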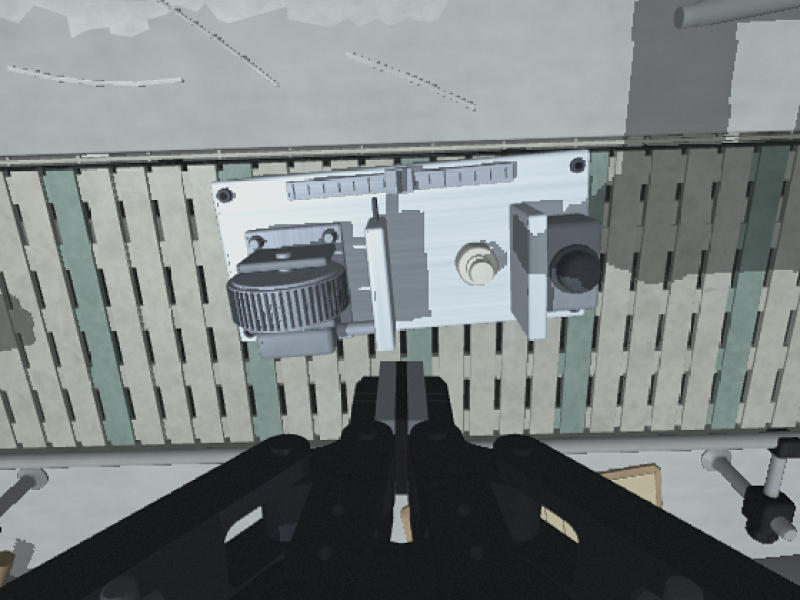

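The wrist view shows the pointer's front end at about (375,200) and the gauge rider at about (402,180), both in 800x600 pixels. The plunger head is at (578,268) and the wheel's upper tread at about (287,280). I'll zoom in for the exact pointer and line pixels.

```bash
python3 - <<'E'
import cv2
a=cv2.imread('pics/w1.png')
cv2.imwrite('pics/w1z.png',cv2.resize(a[95:165,235:325],None,fx=8,fy=8,interpolation=cv2.INTER_CUBIC))
E
```

```text
(no output)
```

View pics/w1z.png

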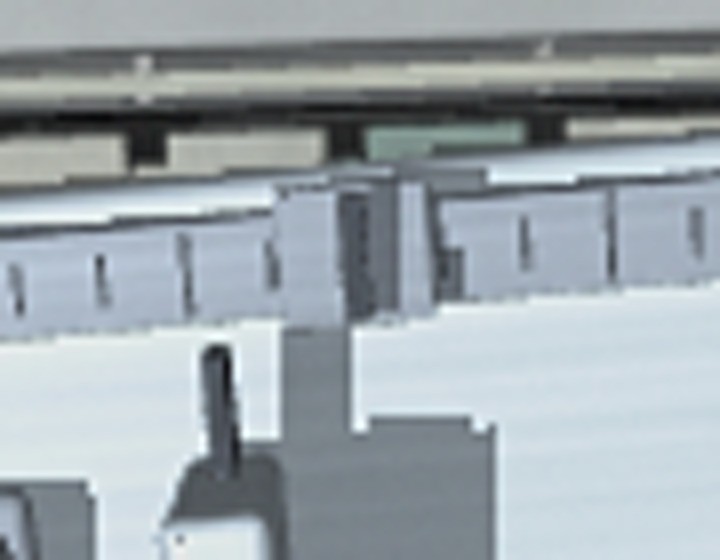

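```bash
python3 - <<'E'
from h import *
import pickle
p=pickle.load(open('w1.pkl','rb'))
v=lambda u,w:((u+.5)*.7-.5,(w+.5)*.7-.5)
A=onz(p,v(213,183),12)[:2];B=onz(p,v(588,151),12)[:2]
L=onz(p,v(578,263),65)[:2]
print(A,B,np.linalg.norm(B-A),L)
th,M,t,r=fit([(-60,-130),(-60,130),(12,108)],[A,B,L]);print(np.degrees(th),t,r.round(1).tolist())
print('wheel',M@(10,-75)+t,'lock',M@(12,108)+t)
a=onz(p,(261.5,138),38)[:2];b=onz(p,(279.25,133.25),37)[:2]
print('ptr,mark nest',M.T@(a-t),M.T@(b-t), 'world',a,b)
E
python3 go.py 490 -40 113 181.5
```

```text
[424.33749265 -85.64007581] [411.42606531 168.39773893] 254.36571363590681 [474.63061582 148.43770821]
3.5964626858067383 [474.98540016  43.39426259] [[1.1, 4.5], [4.5, -1.0], [-5.6, -3.5]]
wheel [489.67037395 -30.83074361] lock [480.18704583 151.93431456]
ptr,mark nest [-41.51471064 -15.67667601] [-44.11879272   0.77047302] world [434.53582916  25.1442879 ] [430.90516393  41.39569475]
2.925 [475.8  40.6 224.9] F [-0.2 -0.3  0.1] op -0.0014298099589535838
shift [-17.7 -79.9 111.9] rot [-0.  0. -4.]
```

Pointer and line are about 16.5 mm apart in y, which is about 2.05 rad, or 74 mm of rim travel. I'm moving above the wheel, behind its top.

carry_out --moves '[[[-17.5,-89,105,0,0,-5],[-17.5,-89,105,0,0,-5],[-17.5,-89,105,0,0,-5],[-17.5,-89,105,0,0,-5],[-17.5,-89,105,0,0,-5]]]'

```text
t: 3.55
tcp_pos: [490.5, -48.3, 121.5]
tcp_rot: [-0.024, 1.0, -0.0, 0.001]
ft_force: [0.4, -0.6, 0.5]
opening: -0.002
```

```bash
python3 go.py 489.5 -49 103.5 182.6; python3 - <<'E'
from h import *
p=camera_params('wrist');im=snapshot('wrist')
for X in([489,-31.5,92],[434.5,25.1,38],[430.9,41.4,37]):print(proj(p,X))
cv2.imwrite('pics/w2.png',im[:,:,::-1])
cv2.imwrite('pics/w2v.png',cv2.resize(im[:,:,::-1],(800,600),interpolation=3))
E
```

```text
3.55 [490.5 -48.3 121.5] F [ 0.4 -0.6  0.5] op -0.0015617610164991133
shift [ 1.1 -0.6 18. ] rot [-0.   0.1  0.2]
[313.11816525 254.29281836]
[404.61210394 138.22069111]
[431.51748834 133.37299427]
```

View pics/w2v.png

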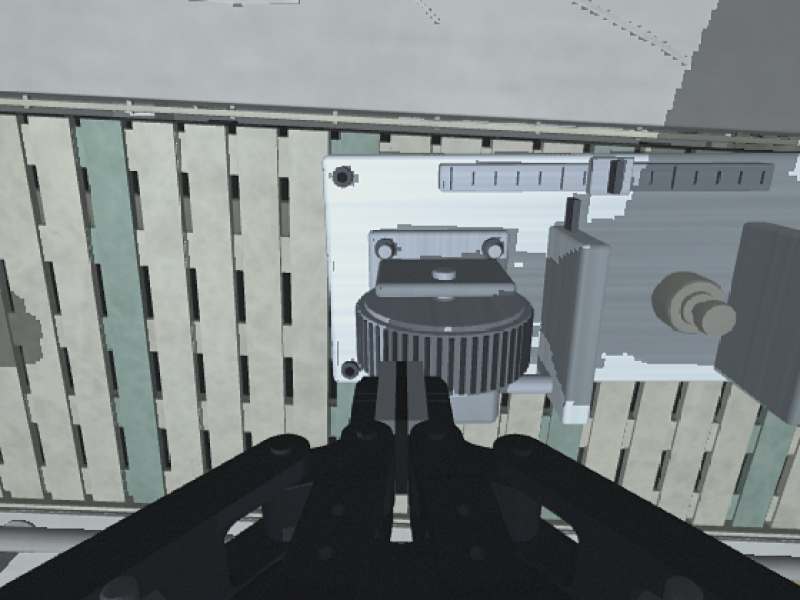

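The view is now square to the nest: pointer at (572,198), line at about (616,190), fingertip at (403,362) and wheel centre at x≈447. I'm descending onto the tread now.

carry_out --moves '[[[1,0,8,0,0,0],[1,0,13,0,0,0],[1,0,16,0,0,0],[1,0,18,0,0,0],[1,0,18,0,0,0]]]'

```text
t: 4.22
tcp_pos: [489.0, -49.0, 102.1]
tcp_rot: [-0.024, 1.0, 0.0, 0.0]
ft_force: [-2.9, 1.1, 3.4]
opening: -0.004
```

carry_out --moves '[[[0,7,0,0,0,0],[0,15,0,0,0,0],[0,23,0,0,0,0],[0,31,0,0,0,0],[0,36,0,0,0,0]]]'

```text
t: 4.85
tcp_pos: [487.1, -12.4, 102.2]
tcp_rot: [-0.025, 1.0, 0.0, 0.0]
ft_force: [-2.0, 0.3, 4.2]
opening: 0.002
```

```bash
python3 go.py 489.5 -49 103.5 182.6; python3 - <<'E'
from h import *
p=camera_params('wrist');im=snapshot('wrist')
print([(np.round(d['centre'],1).tolist(),round(d['p'],2)) for d in look_for('gauge_mark','wrist')[:2]])
import pickle;pickle.dump(p,open('w3.pkl','wb'))
cv2.imwrite('pics/w3.png',im[:,:,::-1])
cv2.imwrite('pics/w3v.png',cv2.resize(im[80:300,280:560,::-1],None,fx=2.85,fy=2.7,interpolation=3))
E
```

```text
4.85 [487.1 -12.4 102.2] F [-2.   0.3  4.2] op 0.001887530426280929
shift [ -0.6 -36.7  -1.3] rot [0.  0.  0.2]
[([423.1, 36.3, 30.3], 0.79)]
```

View pics/w3v.png

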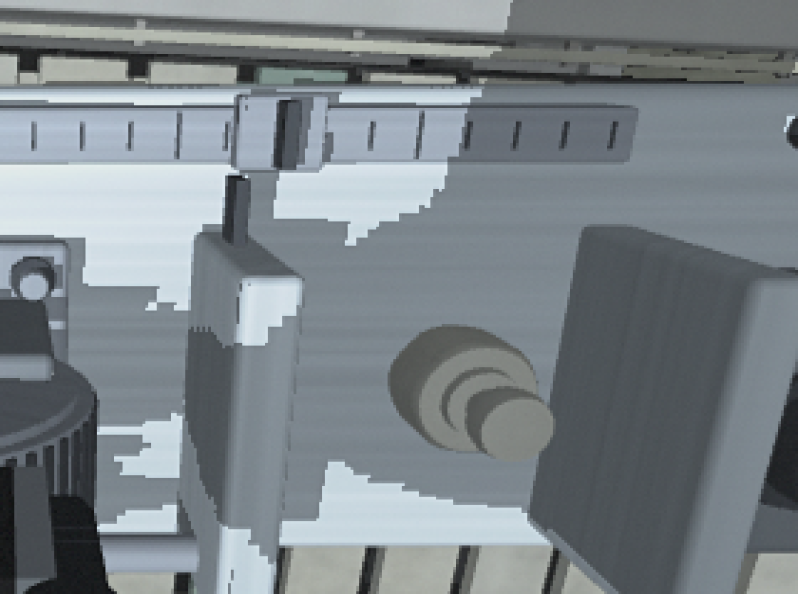

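After stroke 1 the jaw has moved. In the crop the pointer is at x≈238 and the line at x≈286; at 5.2 px/mm that leaves about 9 mm. Next is stroke 2.

carry_out --moves '[[[0,0,-14,0,0,0],[0,-18,-14,0,0,0],[0,-37,-14,0,0,0],[0,-37,-6,0,0,0],[0,-37,0,0,0,0]]]'

```text
t: 5.58
tcp_pos: [488.7, -50.4, 101.2]
tcp_rot: [-0.024, 1.0, -0.0, -0.0]
ft_force: [-0.7, -2.2, 4.1]
opening: 0.005
```

carry_out --moves '[[[0,0,0,0,0,0],[0,7,0,0,0,0],[0,15,0,0,0,0],[0,25,0,0,0,0],[0,35,0,0,0,0]]]'

```text
t: 6.2
tcp_pos: [487.1, -14.0, 102.2]
tcp_rot: [-0.025, 1.0, 0.0, -0.0]
ft_force: [-1.7, 0.2, 3.9]
opening: 0.002
```

```bash
python3 go.py 489.5 -49 103.5 182.6; python3 - <<'E'
from h import *
p=camera_params('wrist');im=snapshot('wrist')
import pickle;pickle.dump(p,open('w4.pkl','wb'))
cv2.imwrite('pics/w4.png',im[:,:,::-1])
cv2.imwrite('pics/w4v.png',cv2.resize(im[100:180,340:420,::-1],None,fx=7,fy=7,interpolation=3))
E
```

```text
6.2 [487.1 -14.  102.2] F [-1.7  0.2  3.9] op 0.0020849462469418804
shift [ -0.7 -35.   -1.3] rot [ 0.  -0.   0.2]
```

View pics/w4v.png

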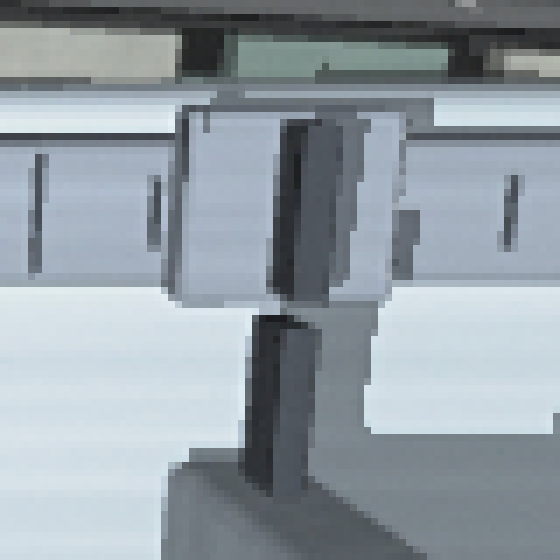

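```bash
python3 - <<'E'
from h import *
import pickle
p=pickle.load(open('w4.pkl','rb'))
o=lambda u,v:(340+(u+.5)/7-.5,100+(v+.5)/7-.5)
P=onz(p,o(302,322),38);L=onz(p,o(309,302),37);F=onz(p,o(323,125),37)
print(P,L,F,np.degrees(np.arctan2(*(L-F)[[1,0]])))
for yaw in(2.2,2.9,3.6):
    e=np.array([-np.sin(np.radians(yaw)),np.cos(np.radians(yaw)),0]);print(yaw,(L-P)@e)
im=cv2.imread('pics/w4.png').astype(int)[:,:,1]
for r in(138,140,141,142,145,146,147,149):print(r,im[r,372:392])
E
```

```text
[433.60558494  40.85070401  38.        ] [432.11699263  41.49112943  37.        ] [418.38276796  40.66492861  37.        ] 3.442556345054711
2.2 0.6970971781899005
2.9 0.7149175332212451
3.6 0.7326311791760833
138 [181 181 180 181 183 187 122  53  48  45  88  84  86  85  82 101 114 107
 181 180]
140 [174 175 173 172 174 181  91  47  47  46  83  83  84  86  78 122 119 176
 177 176]
141 [173 173 172 173 173 178 126  71  50  48  83  83  85  84  74 180 180 177
 175 174]
142 [163 164 163 163 164 164 170 148  91  63  87  87  89  88  93 161 161 161
 160 159]
145 [225 224 226 232  98  38  27  28  27  52 104 130 134 137 135 134 133 132
 132 133]
146 [221 222 224 234  73  44  46  46  40  44  43  59 103 128 132 132 131 131
 132 130]
147 [221 222 224 231  73  47  50  49  66  88  84  81  79  89 131 132 132 132
 131 131]
149 [220 221 225 191  66  47  49  49  72  87  85  85  83  97 133 132 132 132
 130 128]
```

The pointer is almost on the line, but the carriage is still pressed down, and that shifts its apparent position. I'm lifting straight up and looking from squarely over the pointer.

carry_out --moves '[[[0,0,-14,0,0,0],[0,0,-20,0,0,0],[0,30,-20,0,0,0],[0,55,-20,0,0,0],[0,55,-20,0,0,0]]]'

```text
t: 6.88
tcp_pos: [484.5, 40.7, 122.3]
tcp_rot: [-0.025, 1.0, 0.0, 0.0]
ft_force: [-1.3, -0.5, -0.9]
opening: 0.002
```

carry_out --moves '[[[0,0,0,0,0,0],[0,0,0,0,0,0],[0,0,0,0,0,0],[0,0,0,0,0,0],[0,0,0,0,0,0]]]'

```text
t: 7.5
tcp_pos: [484.5, 39.8, 121.8]
tcp_rot: [-0.024, 1.0, -0.0, -0.0]
ft_force: [-1.1, 0.0, -0.4]
opening: -0.002
```

```bash
python3 go.py 482 151.5 95 182.9; python3 - <<'E'
from h import *
p=camera_params('wrist');im=snapshot('wrist')
import pickle;pickle.dump(p,open('w5.pkl','wb'))
q=proj(p,[433,41,38]).round().astype(int);print(q,p['position'])
cv2.imwrite('pics/w5.png',im[:,:,::-1])
x0,y0=q[0]-40,q[1]-40;print(x0,y0)
cv2.imwrite('pics/w5v.png',cv2.resize(im[y0:y0+80,x0:x0+80,::-1],None,fx=7,fy=7,interpolation=3))
for r in range(q[1]-9,q[1]+9):print(r,im[r,q[0]-9:q[0]+10,1])
for n in('lock_top',):print(n,[(np.round(d['centre'],1).tolist(),round(d['p'],2),proj(p,d['centre']).round()) for d in look_for(n,'wrist')[:2]])
E
```

```text
7.5 [484.5  39.8 121.8] F [-1.1  0.  -0.4] op -0.0020686981888562704
shift [ -3.  111.7  26.8] rot [-0.  -0.  -0.1]
[286 140] [407.33446063  36.5810623  250.38474324]
246 100
131 [184 184 181 181 181 182 183 189  99  87  89  89  84 114 115 115 113 110
 184]
132 [187 184 184 186 186 186 186 193  99  87  88  90  84 117 118 116 116 112
 186]
133 [188 187 187 186 187 186 187 195  98  88  87  89  82 116 117 116 114 113
 187]
134 [188 189 188 188 188 188 188 194  99  86  88  87  83 117 118 119 117 113
 187]
135 [184 182 182 182 183 182 184 190  99  87  89  89  80 113 113 112 112 107
 181]
136 [180 180 179 179 178 179 180 187  98  87  88  88  79 124 122 123 122 119
 179]
137 [176 176 176 175 178 176 179 182  96  82  85  85  76 182 185 182 181 180
 178]
138 [165 165 165 164 165 166 166 170 104  96  98 100  87 167 166 167 166 162
 163]
139 [189 189 189 190 189 187 189 190 178 180 181 181 168 187 187 186 186 173
 174]
140 [235 235 235 235 235 235 235 239 236 240 242 241 238 238 235 234 234 235
 236]
141 [230 229 230 230 229 230 231 238  98  24  21  19 119 234 231 229 229 229
 230]
142 [227 227 227 227 226 227 228 239  75  37  45  40  21 234 230 226 226 226
 227]
143 [227 227 227 227 227 227 228 238  92  87  90  84  66 235 228 226 225 225
 227]
144 [226 227 226 226 227 228 229 238  90  87  90  87  68 234 229 226 226 226
 228]
145 [226 225 226 225 224 225 226 236  89  88  90  86  69 232 227 225 225 224
 225]
146 [224 224 223 223 224 224 226 234  89  88  91  84  67 230 225 222 222 222
 224]
147 [223 223 223 223 223 223 225 234  88  87  89  85  67 230 225 222 220 221
 222]
148 [224 224 223 223 224 223 226 235  90  88  89  86  70 231 225 223 222 223
 224]
lock_top [([481.9, 149.2, 63.0], 0.85, array([465., 238.]))]
```

View pics/w5v.png

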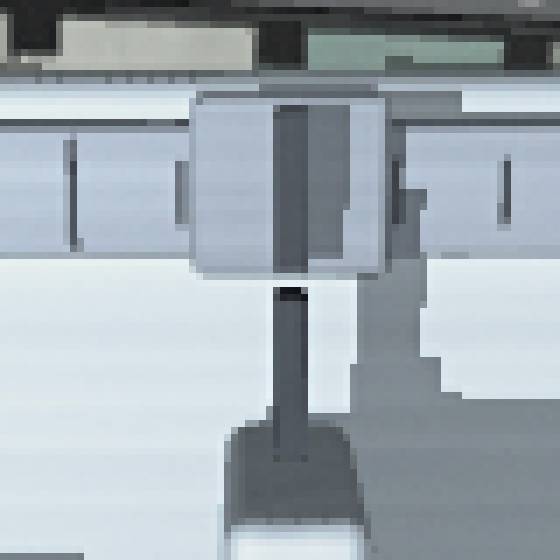

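Seen squarely and with the carriage up, the line and the pointer blade cover the same pixel columns (285–289), so they agree within about 0.2 mm. Now the plunger.

carry_out --moves '[[[-1,50,0,0,0,0],[-2,100,0,0,0,0],[-3,111,12,0,0,0],[-3,111,22,0,0,0],[-3,111,22,0,0,0]]]'

```text
t: 8.22
tcp_pos: [481.6, 149.9, 98.7]
tcp_rot: [-0.024, 1.0, -0.0, -0.001]
ft_force: [-0.0, -0.7, 0.0]
opening: -0.001
```

```bash
python3 go.py 482 151 69 182.9; python3 - <<'E'
from h import *
im=snapshot('wrist')
cv2.imwrite('pics/w6v.png',im[100:400,120:440,::-1].repeat(2,0).repeat(2,1))
print([(np.round(d['centre'],1).tolist(),round(d['p'],2)) for d in look_for('lock_top','wrist')[:2]])
E
```

```text
8.225 [481.6 149.9  98.7] F [-0.  -0.7  0. ] op -0.0010264177047366822
shift [-0.5  1.1 29.7] rot [-0.  -0.1 -0.1]
[([476.6, 154.9, 62.6], 0.85), ([422.6, 41.5, 31.1], 0.5)]
```

View pics/w6v.png

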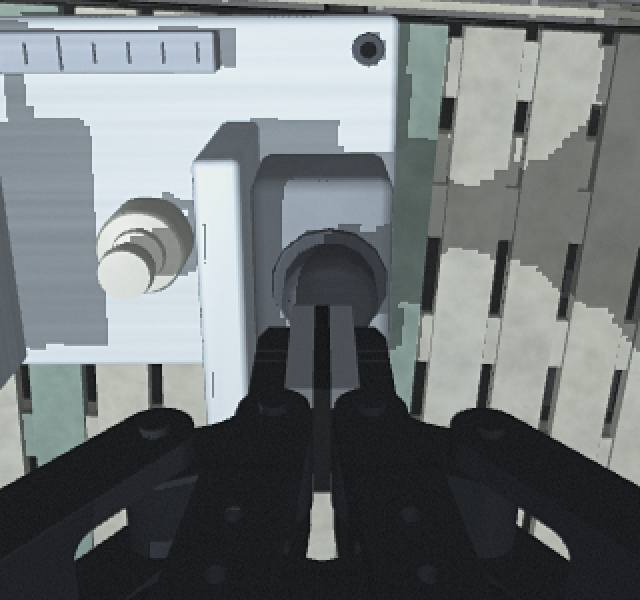

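The tip is about 2.5 mm short of the head centre in y (tip x≈322, head x≈332). I'm correcting that and pushing down.

carry_out --moves '[[[0,2.5,10,0,0,0],[0,2.5,17,0,0,0],[0,2.5,22,0,0,0],[0,2.5,26,0,0,0],[0,2.5,29,0,0,0]]]'

```text
t: 8.95
tcp_pos: [481.9, 153.4, 70.7]
tcp_rot: [-0.024, 1.0, -0.0, -0.0]
ft_force: [-1.4, -0.9, 2.7]
opening: -0.001
```

carry_out --moves '[[[0,0,0.5,0,0,0],[0,0,1,0,0,0],[0,0,1,0,0,0],[0,0,1,0,0,0],[0,0,1,0,0,0]]]'

```text
t: 9.57
tcp_pos: [482.0, 153.4, 69.9]
tcp_rot: [-0.024, 1.0, 0.0, 0.0]
ft_force: [-0.3, -1.1, 1.9]
opening: -0.001
```

carry_out --moves '[[[0,0,0.5,0,0,0],[0,0,1,0,0,0],[0,0,1.5,0,0,0],[0,0,1.5,0,0,0],[0,0,1.5,0,0,0]]]'

```text
t: 10.2
tcp_pos: [482.1, 153.5, 68.9]
tcp_rot: [-0.024, 1.0, 0.0, 0.0]
ft_force: [-3.8, -2.0, 9.0]
opening: -0.001
```

carry_out --moves '[[[0,0,0.5,0,0,0],[0,0,0.8,0,0,0],[0,0,0.8,0,0,0],[0,0,0.8,0,0,0],[0,0,0.8,0,0,0]]]'

```text
t: 10.82
tcp_pos: [482.2, 153.5, 68.8]
tcp_rot: [-0.024, 1.0, 0.0, 0.0]
ft_force: [-8.1, -2.1, 17.5]
opening: 0.001
```

The tip is at the hard stop: 17.5 N with almost no further travel. Backing off now, then back to the pointer for a final check.

carry_out --moves '[[[0,0,-12,0,0,0],[0,0,-40,0,0,0],[0,-50,-55,0,0,0],[0,-105,-55,0,0,0],[0,-113,-55,0,0,0]]]'

```text
t: 11.45
tcp_pos: [487.6, 38.2, 123.0]
tcp_rot: [-0.023, 1.0, -0.0, 0.0]
ft_force: [1.1, -0.1, 0.1]
opening: -0.002
```

carry_out --moves '[[[0,0,0,0,0,0],[0,0,0,0,0,0],[0,0,0,0,0,0],[0,0,0,0,0,0],[0,0,0,0,0,0]]]'

```text
t: 12.08
tcp_pos: [487.5, 40.9, 122.5]
tcp_rot: [-0.025, 1.0, 0.0, -0.0]
ft_force: [-0.2, -0.6, 0.8]
opening: -0.001
```

```bash
python3 - <<'E'
from h import *
s=monitor.sense();print(s['t'],s['tcp_pos'].round(1),s['ft_force'].round(1))
p=camera_params('wrist');im=snapshot('wrist')
q=proj(p,[433,41,38]).round().astype(int);print(q)
for r in(-7,-5,4,6):print(r,im[q[1]+r,q[0]-9:q[0]+10,1])
print([(np.round(d['centre'],1).tolist(),round(d['p'],2)) for d in look_for('lock_top','wrist')[:2]])
cv2.imwrite('pics/w7v.png',cv2.resize(im[:,:,::-1],(800,600),interpolation=3))
E
```

```text
12.075 [487.5  40.9 122.5] [-0.2 -0.6  0.8]
[285 135]
-7 [187 187 186 186 186 187 191 123  88  91  88  90  81 117 116 117 117 112
 186]
-5 [183 183 184 182 181 183 189 123  86  87  90  90  77 113 114 111 112 108
 183]
4 [227 227 227 226 226 228 232 191  97  90  88  85  94 232 228 225 226 225
 226]
6 [225 224 225 224 224 225 229 186  95  88  88  86  93 230 226 223 223 223
 224]
[([471.9, 37.4, 67.7], 0.72), ([484.4, 153.8, 52.6], 0.67)]
```

View pics/w7v.png

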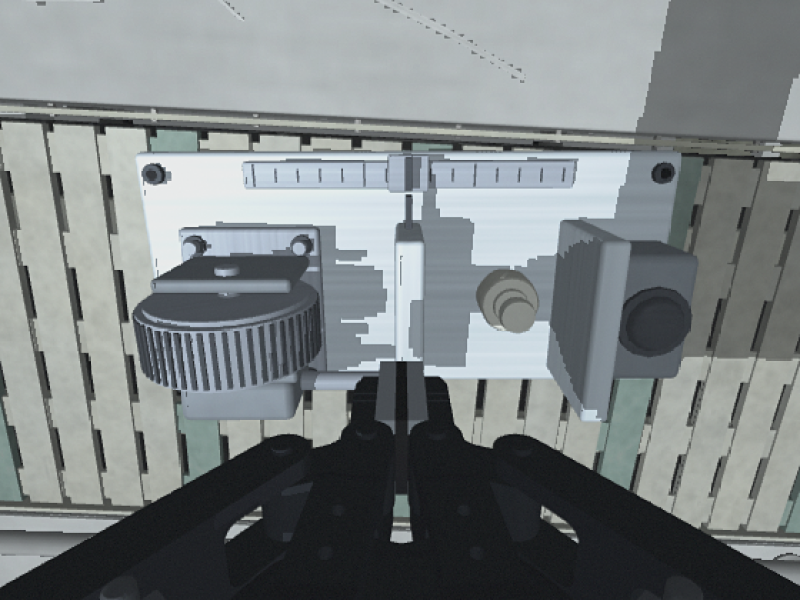

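The final view shows the pointer directly under the line at (408,190), within about 0.3 mm. The plunger is down, with its head at z≈53 instead of 63, and the collar is still standing. The arm is clear, so I'm handing in.

```bash
python3 -c "
from cell import *
print(manip.sign_off())"
```

```text
the job is handed in; nothing more can be done
None
```

The nest width is set, the lock plunger is fully down, and the job was handed in at about 12 s with the arm clear of everything.

- **Wheel:** I shut the gripper and rolled the wheel with two fingertip strokes of about 36 mm each. The contact force was about 4 N.
- **Alignment:** I checked from squarely over the pointer with the carriage up. Pointer and raised line covered the same pixel columns. After the lock was pushed they still agreed to within about 0.3 px (about 0.2 mm).
- **Lock plunger:** I pushed it to its hard stop, where the force rose to 17.5 N with almost no further travel. In the last picture the head was about 10 mm lower (z about 53 instead of 63).
- **Rest of the scene:** The collar in the nest was still standing in the last picture. I did not look again at the other collar, the bottles, the pen or the screwdriver. The tool stayed clear of all of them.

**Disagreements:**
- My two nest-pose estimates differed by 1 to 3 mm, and one fit left errors of up to 5.6 mm. I corrected the fingertip position over the plunger from the picture.
- While the carriage was pressed down, the picture suggested 0.7 mm was still to go. That was gone once it was released.
- In the last look, the network's top guess for the plunger (p 0.72) was at the sliding jaw, so I used its second (p 0.67), which matches the picture.

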